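# Drive a cooler arm's cotter home

## Task

Refit the stirrer arm of the bean cooler: take the flat steel cotter out of the wooden pin block, start it by hand, thin end down, in the slot on top of the hub and let go of it. Then take the mallet and tap the cotter down with light blows, a few millimetres at a time and lifting the mallet clear between them, until it goes no further and has drawn the arm tight; only the mallet may drive it, and never hit it hard or force it on once it has stopped, or the hub cracks. Stand or lay the mallet back on the bench and leave everything else where it is.

Things in the scene. Friction and masses are not known exactly. Their poses are not given: they have to be found in the camera images.
- cooler: the bean cooler, fixed: a round steel dish, 316 mm across at its rim (98 mm up), 244 mm at its perforated floor (45 mm up), with a steel stirrer hub 72 mm across in the middle, flat top 125 mm up. Origin on the bench under the hub; x along the arm being refitted. A bar with a wooden paddle leaves the hub both ways; only the cotter ever rises above the hub's top
- slot (a point): middle of the mouth of the cotter slot in the hub's top. z up, x along the arm, away from the hub. The mouth is 16.4 mm wide (y); the cotter goes between the hub's wall on the +x side (6.25 mm from here) and the dark tail of the arm's spigot on the -x side (5.7 to 9.8 mm from here at the start), which is flush with the hub's top. Both slope like the cotter. Slot 75 mm deep
- cotter: flat steel wedge, 98 mm long, 170 g, standing in the pin block, thin end 10 mm above the bench. Origin at the middle of the thin end, z up to the head. Flat sides 14 mm apart (y), nose (lowest 8 mm) narrowing to 9 mm. Width (x) grows from 9 to 21 mm at 78 mm up, alike both ways (half a turn makes no difference); above that a 20 mm head, 21 x 14 mm. In the slot its x lies along the slot's x
- cotter_head (a point): middle of the cotter's flat top, 98 mm above its thin end: the place to hit. Started by hand the cotter stands by itself, 15 to 50 mm deep in the slot. 4 to 11 N then moves it on, some 20 to 26 mm in all, shifting 2 mm to the slot's -x; it does not spring back. It stops 44 to 68 mm deep: where differs each time and must be felt. Strokes at 30 to 40 mm/s that stop at 11 or 12 N are right
- draw (a joint): how far the arm is drawn into the hub, in m: 0 to 0.001 at the start, 0.004 when it is tight and goes no further. Driving the cotter 6.5 mm draws it 1 mm. Its fit is stiff; it stays where it is left
- hub_wall (a joint): how far the hub's slot wall is spread by the cotter, in m: elastic, 0.00001 per N of sideways wedging load, about 0.00005 while the cotter is being driven, 0.0002 to 0.0003 after good last taps. Beyond 0.0004 (some 35 N or more pressed on the cotter after it has stopped, or hard blows) the hub cracks
- paddle_arm: the arm being refitted: steel bar 16 mm thick, 95 mm above the bench, from the hub out to 124 mm, a wooden paddle under its end. Origin on the bench under the hub, x outwards along the bar. It is to be moved by the cotter alone: do not push it with robot or mallet
- mallet: mallet, 0.38 kg: dark steel head with white faces, 44 mm thick (41 in its middle part), 80 mm long, standing on one face; wooden handle 14 to 21 mm thick, level, 40 mm up, reaching 156 mm from the head's axis. Origin at the middle of the lower face, z up, x along the handle away from the head. Held from above by the head's upper half, a finger either side of the handle, it hits with its lower face
- mallet_mid (a point): the middle of the mallet's head, 40 mm above its lower face
- pin_block: fixed oak block, 120 mm (x) by 70 mm (y), 45 mm high. Origin at the middle of its underside. The cotter stands in a pocket 35 mm deep, 28 mm from the middle towards -x, its x along the block's x; a round taper pin stands in a hole 36 mm towards +x
- taper_pin: bystander: a round steel pin, 12 mm thick, 75 mm long, standing in the pin block; leave it
- brush: bystander: hand brush, 190 mm long, lying
- wrench: bystander: steel wrench, 170 mm long, lying
- spoon: bystander: sample spoon, 180 mm long, lying
- cup: bystander: steel cup, 76 mm across, 75 mm high
- bowl: bystander: white cupping bowl, 110 mm across, 55 mm high
- jar: bystander: brown glass jar, 68 mm across, 100 mm high
- key_bar: bystander: straight steel bar, 60 x 14 x 12 mm, lying on the bench (not the cotter)
There are look-alikes about, which are no part of the job. What is shaped like the mallet but yellow is not meant.

How it is judged:
On the way, in this order (a step that is already met when the one before it is completed fails the run):
1. the cotter stands in the hub slot, thin end at least 10 mm down, upright, let go, and the arm with at least 1.5 mm still to go (horizontal distance between cotter and slot below 0.01 m and z of cotter in the frame of slot below -0.01 m and angle between cotter's own z axis and vertical below 0.15 rad and angle between the x axis of cotter and the x axis of slot, either way round below 0.2 rad and contact force between the fingers and cotter below 0.05 N and value of joint draw below 0.0025 m), for 0.2 s.
2. the mallet strikes the cotter while the arm still has at least 0.7 mm to go (contact force between mallet and cotter above 1.5 N and value of joint draw below 0.0033 m).
3. the mallet is lifted off the cotter again before the arm is tight (at least 0.5 mm to go) (contact force between mallet and cotter below 0.05 N and value of joint draw below 0.0035 m), for 0.1 s.
4. further taps have driven the cotter home: arm within 0.1 mm of tight (contact force between mallet and cotter above 1.5 N and value of joint draw above 0.0039 m).
At the end, for the whole second after the job is handed in: arm drawn to within 0.1 mm of tight; cotter at rest in the slot, within 10 mm of its middle, thin end 10 mm or more down, upright within 0.15 rad, in line within 0.2 rad; mallet at rest on the bench outside the cooler (middle of head under 50 mm high, over 170 mm from the hub's middle) (value of joint draw above 0.0039 m and horizontal distance between cotter and slot below 0.01 m and z of cotter in the frame of slot below -0.01 m and angle between cotter's own z axis and vertical below 0.15 rad and angle between the x axis of cotter and the x axis of slot, either way round below 0.2 rad and linear speed of cotter below 0.02 m/s and height (world z) of mallet_mid below 0.05 m and horizontal distance between mallet and slot above 0.17 m and linear speed of mallet below 0.03 m/s); the robot touches nothing.
It fails at once if the cotter is hit with more than 80 N by the mallet (contact force between mallet and cotter above 80 N).
It fails at once if the cotter is forced on after it has stopped: the hub is spread more than 0.4 mm and cracks (value of joint hub_wall above 0.0004 m).
It fails at once if the fingers drive the cotter (they press on it with the arm drawn in more than 2.5 mm) (contact force between the fingers and cotter above 1 N and value of joint draw above 0.0025 m).
It fails at once if the stirrer arm is pushed by the robot or the mallet (over 3 N) (contact force between any of the fingers, the arm, mallet and paddle_arm above 3 N).
It fails at once if a bystander is moved more than 25 mm (distance of any of taper_pin, brush, wrench, spoon, cup, bowl, jar, key_bar from where it was at the start of the episode above 0.025 m).
It also fails if it takes over 64 s, if anything falls off the work surface, if the arm or the gripper's body presses on something with over 40 N, if the wrist force passes 120 N, or if a joint passes its speed limit or range.

## Robot

A 6-joint arm with a two-finger parallel gripper is mounted at the origin on the work surface. World frame = base frame: x ahead of the robot, y to its left, z up, the work surface at z = 0. Lengths are in m, angles in rad, forces in N, time in s.
With the tool pointing down it reaches from about 0.325 to 0.9 m from the base axis. Payload 3.5 kg.
Tool frame: the origin (TCP) lies between the finger pads; the fingertips stand 14 mm ahead of it and the grasp point (between the pads) lies 5 mm behind it; y points along the fingers, x is the direction in which the jaws open and shut, and the axes are right-handed (so a half turn about y gives the same grasp; the last joint's range is limited). The gripper opens to 85 mm and grips with 20 to 120 N. Pads are 22 mm wide; open, the fingers measure 114 mm over their backs; the gripper's body (76 mm by 85 mm) begins 54 mm behind the grasp point. The pads swing forward as they close: fully open they stand 13 mm farther back than shut.
Start: joints at [1.225, 0.276, -0.026, 1.268, 0, 1.467], TCP at [0.15, 0.607, 0.245] pointing down, gripper open.
Joint ranges: [-3.12, 3.12], [-0.85, 1.88], [-1.08, 1.24], [-1.95, 2.15], [-1.57, 1.53], [-3.14, 3.14]. Speed limits (rad/s): [2.57, 2.57, 3.14, 3.14, 3.14, 3.14].

## Interface

Orientations are given as a unit quaternion [w, x, y, z].
In Python, from workcell import manip, vision, sign_off gives the robot as it stands.
- The arm moves only by the tool servo_tool, never from a script. Its argument "motion" is a list of rows, each a list of 3 entries, a list of its own where there are three numbers: the opening in per cent of the stroke, from 0 (shut) to 100 (fully open), then the shift along the tool's x, y, z normalised to -1 to 1, where 1 is 75 cm, then the turn about the tool's y normalised to -1 to 1, where 1 is 0.5 rad. In form: [[claw, [tx, ty, tz], turn], ...]. A call has 1 to 10 rows; each row is the pose to reach, as a shift and turn from the pose commanded when the call began, along the tool's axes at that moment; what a row does not reach only later rows make up. A row lasts 1/12 s, in which the tool goes at most 41.7 mm and 7.16 degrees, less where a joint would pass 70% of its speed; a pose out of reach is approached as far as the arm can. A call with a number of a shift or a turn outside -1 to 1 is refused whole. A call with a gripper value outside its range is refused whole. The fingers move at their own pace and stop on an object; "newtons" is the grip in N (left out, the last holds). Time passes only in rows, so rows that repeat a pose let the fingers close. It gives the time, the measured TCP pose, the force and the opening at its end, in the units of the state.
- manip.state(): the state, without advancing time (a new reading comes with each control period).
- vision.get_image(name): name is "side" or "top" or "wrist"; returns a dict with "pixels" (480x640x3 uint8, blue, green, red), "z_map" (480x640 float32, m along the optical axis (not along the pixel's ray), 0 where there is no reading), "mtx" (3x3 intrinsics, pixels), "xyz" and "rotation" of the camera in the world; the wrist camera has in their place "mount" (4x4, takes a point from camera to tool coordinates, whose origin is the TCP and whose axes are the tool frame's). Camera axes: x right, y down, z forward; pixel columns grow to the right and rows downward; lengths in m; the calibration is good to about 2 mm. The wrist camera is an equidistant fisheye: a pixel r from the principal point sees the ray r / f radians off the axis. A picture is of the moment at which its call begins: read the wrist's pose just before it.
- sign_off(): hands the job in, once; it reports no verdict.
Trained networks look in a picture, given as the dict that the camera call returned (one of the last four; its "shot" number tells which), for a name from the list of things; names that differ only in an ending like _2 or _b are one class to them, and where a whole thing is asked for, a point or a joint stands for the part that bears it (a point fixed in the world has none). Each returns a list of dicts, best first, with "confidence" (0 to 1); they miss things now and then, are a little off and sometimes report something else, mostly with a low value. They report only what shows in the picture. A call takes as long as a camera call. They do not tell look-alikes from the thing itself.
- vision.masks_of(picture, label): "region" (480x640 bool, what is visible of it) and "box" ([left, top, width, height] in pixels, round what is visible of it).
The state is a dict: "clock": time; "joints": joint angles; "qd": joint speeds; "joint_torque": joint torques, N m; "tool_pos": TCP position; "tcp_rot": TCP orientation; "force": force on the tool from outside, world axes, zero at the start; "wrist_torque": the same for the moment, N m; "finger_gap": finger opening in m.
Only numpy, scipy, OpenCV 4.12 (cv2) and the standard library are available. Lean on these libraries where they do the work, as an engineer would, in place of code of your own. Each camera call takes 0.05 s, during which the arm holds its last target. There are 200 camera calls.

## Working session

There is one attempt and no reset: what is moved stays moved. The work goes in short steps, Python scripts to look and compute and a tool call to move; the robot and the scene stay as the last step left them, time stands still between calls to the robot, and variables do not carry over. Pictures are saved under pics/ and viewed, about 8 in all and at most 12, crops included, and the job is handed in when it is done.

Besides the shell and the picture viewer there is one more tool, called after "Emit:" as a command line: name --argument value ..., lists and objects as JSON in quotes. servo_tool: Moves the arm, as the interface text tells. Scaled input: -1 to 1 covers 75 cm each way for a shift and 0.5 rad each way for a turn. Its arguments: {"type":"object","properties":{"motion":{"type":"array"},"newtons":{"type":"number"}},"required":["motion"]}

```bash
mkdir -p pics
cat > h.py <<'E'
import numpy as np, cv2
from workcell import manip, vision, sign_off
from scipy.spatial.transform import Rotation as R
def rot(r):
    r=np.array(r,float)
    return r if r.shape==(3,3) else R.from_quat(r[[1,2,3,0]]).as_matrix()
def cloud(p):
    v,u=np.mgrid[:480,:640]; K=np.array(p["mtx"]); z=p["z_map"]
    c=np.stack([(u-K[0,2])/K[0,0]*z,(v-K[1,2])/K[1,1]*z,z],-1)
    w=c@rot(p["rotation"]).T+np.array(p["xyz"]); w[z<=0]=np.nan
    return w
E
python3 - <<'E'
from h import *
s=manip.state(); print({k:np.round(v,4).tolist() for k,v in s.items()})
for n in("top","side"):
    p=vision.get_image(n); cv2.imwrite(f"pics/{n}0.png",p["pixels"]); w=cloud(p)
    print(n,p["xyz"],np.round(p["rotation"],3).tolist(),p["mtx"])
    for l in("cooler","cotter","mallet","pin_block","taper_pin","paddle_arm","key_bar"):
        for m in vision.masks_of(p,l)[:3]:
            q=w[m["region"]]; q=q[~np.isnan(q[:,0])]
            print(l,round(m["confidence"],2),m["box"],np.round(np.median(q,0),3),np.round(np.percentile(q,2,axis=0),3),np.round(np.percentile(q,98,axis=0),3))
E
```

```text
{'clock': 0.0, 'joints': [1.2246, 0.2771, -0.0279, 1.268, -0.0, 1.4674], 'qd': [-0.0007, -0.0005, 0.0027, 0.0008, -0.0008, -0.001], 'joint_torque': [-0.0015, -44.551, 29.5202, 0.0164, -0.0002, -0.0], 'tool_pos': [0.15, 0.606, 0.2442], 'tcp_rot': [-0.5565, 0.5573, 0.4351, -0.4364], 'force': [-0.0172, 0.4823, -0.2065], 'wrist_torque': [-0.0599, 0.0029, 0.0046], 'finger_gap': 0.0854}
top [ 0.26690925 -0.04286067  1.42707973] [-0.061, 0.712, -0.698, 0.049] [[595.49105476   0.         328.71964998]
 [  0.         595.49105476 244.88523973]
 [  0.           0.           1.        ]]
cooler 0.58 [249.9, 135.5, 134.4, 147.5] [0.577 0.008 0.053] [ 0.436 -0.128  0.04 ] [0.721 0.154 0.126]
cotter 0.51 [152.2, 235.2, 17.7, 13.9] [0.478 0.364 0.095] [0.468 0.36  0.043] [0.488 0.38  0.112]
mallet 0.81 [464.5, 227.2, 27.3, 79.4] [ 0.48  -0.359  0.05 ] [ 0.355 -0.381  0.012] [ 0.517 -0.346  0.085]
mallet 0.76 [474.8, 324.1, 27.5, 79.5] [ 0.178 -0.379  0.05 ] [ 0.137 -0.396  0.008] [ 0.301 -0.358  0.084]
mallet 0.33 [170.3, 215.0, 10.7, 7.1] [0.537 0.342 0.076] [0.534 0.34  0.045] [0.542 0.348 0.091]
[... 1164 characters left out ...]
 0.164 -0.374  0.047] [ 0.133 -0.401  0.006] [ 0.296 -0.357  0.084]
mallet 0.86 [301.6, 196.3, 56.1, 28.2] [ 0.482 -0.355  0.047] [ 0.353 -0.429  0.004] [ 0.515 -0.344  0.084]
pin_block 0.37 [208.7, 225.7, 132.1, 91.9] [0.562 0.033 0.063] [ 0.428 -0.136  0.005] [0.716 0.156 0.127]
taper_pin 0.61 [273.6, 343.3, 4.4, 17.3] [0.534 0.348 0.067] [0.529 0.343 0.048] [0.538 0.352 0.088]
paddle_arm 0.93 [227.0, 257.0, 32.3, 30.8] [0.627 0.073 0.1  ] [0.597 0.034 0.056] [0.666 0.105 0.113]
paddle_arm 0.32 [254.7, 347.8, 70.4, 50.1] [0.501 0.377 0.045] [0.437 0.321 0.004] [0.565 0.409 0.05 ]
paddle_arm 0.22 [298.8, 196.2, 55.2, 27.4] [ 0.482 -0.355  0.048] [ 0.356 -0.383  0.004] [ 0.513 -0.344  0.084]
```

View pics/top0.png

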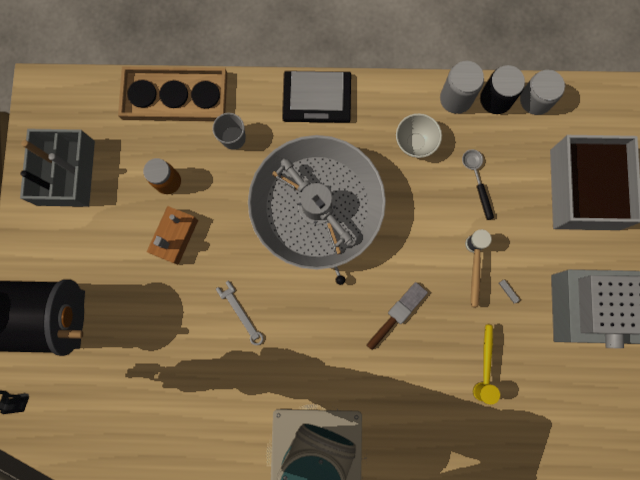

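View pics/side0.png

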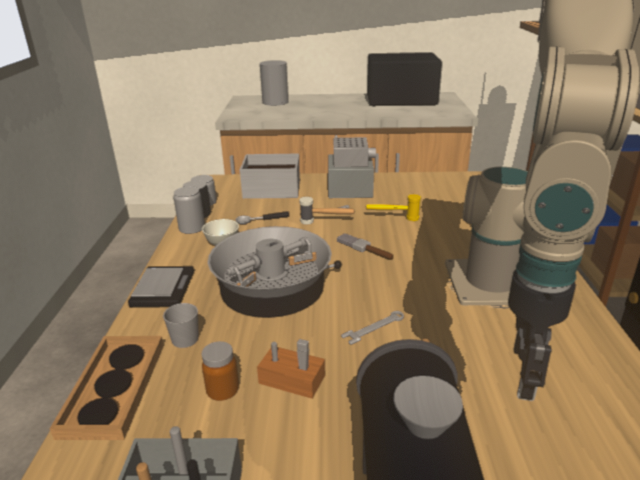

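Top picture: cooler hub at (316,202), with the dark slot visible. The cotter is at (160,240) and the taper pin at (173,218) in the block. The true mallet has its white face at (481,240) with the handle toward the robot; the yellow look-alike is at (488,392). The side picture agrees. Next is a close look with the wrist camera over the hub.

```bash
cat >> h.py <<'E'
def plan(pos,xdir=None,s=None):
    """numbers for a move of TCP to pos (world), tool x along xdir (deg, mod 180)"""
    s=s or manip.state(); Rm=rot(s["tcp_rot"]); p=np.array(s["tool_pos"])
    d=Rm.T@(np.array(pos)-p)
    a=np.degrees(np.arctan2(Rm[1,0],Rm[0,0])); t=0
    if xdir is not None:
        t=(xdir-a+90)%180-90   # world-z turn, deg
    print("tcp",p.round(4),"xyaw",a.round(2),"tilt",np.degrees(np.arccos(-Rm[2,1])).round(2),"j6",np.round(s["joints"][5],2),"clk",round(s["clock"],2),"F",np.round(s["force"],2),"gap",np.round(s["finger_gap"],4))
    n=max(np.ceil(np.linalg.norm(d)/.0417),np.ceil(abs(t)/7.16))
    print("  shift",(d/.75).round(4),"turn",np.round(-np.radians(t)/.5,4),"(deg %.1f; other way %.4f)"%(t,-np.radians(t-np.sign(t)*180)/.5),"rows",n)
def wcloud(p,s):
    K=np.array(p["mtx"]); v,u=np.mgrid[:480,:640]
    x=(u-K[0,2])/K[0,0]; y=(v-K[1,2])/K[1,1]; r=np.hypot(x,y); z=p["z_map"]
    k=np.where(r<1e-9,1,np.tan(r)/np.maximum(r,1e-9))
    c=np.stack([x*k*z,y*k*z,z],-1); M=np.array(p["mount"])
    t=c@M[:3,:3].T+M[:3,3]; w=t@rot(s["tcp_rot"]).T+np.array(s["tool_pos"]); w[(z<=0)|(r>1.3)]=np.nan
    return w
E
python3 - <<'E'
from h import *
s=manip.state(); print(rot(s["tcp_rot"]).round(3).tolist())
p=vision.get_image("wrist"); print(np.round(p["mount"],3).tolist(),p["mtx"][0])
plan([.577,.01,.30],None)
plan([.478,.366,.25],70)
plan([.577,.01,.30],-45); plan([.577,.01,.30],45)
p=vision.get_image("top"); w=cloud(p)
m=(w[...,2]>.118)&(w[...,2]<.135)&(np.hypot(w[...,0]-.577,w[...,1]-.01)<.06)
print(m.sum(),np.median(w[m],0),w[m].min(0),w[m].max(0))
E
```

```text
[[0.24, 0.0, -0.971], [0.971, 0.0, 0.24], [0.0, -1.0, 0.0]]
[[1.0, -0.0, -0.0, 0.001], [0.0, -0.268, 0.964, -0.129], [-0.0, -0.964, -0.268, 0.069], [0.0, 0.0, 0.0, 1.0]] [371.64829954   0.         319.57395864]
tcp [0.1503 0.6067 0.2454] xyaw 76.09 tilt 0.01 j6 1.47 clk 0.85 F [ 0.72  0.49 -0.75] gap 0.0859
  shift [-0.6354 -0.0729 -0.7435] turn -0.0 (deg 0.0; other way -0.0000) rows 18.0
tcp [0.1503 0.6067 0.2454] xyaw 76.09 tilt 0.01 j6 1.47 clk 0.85 F [ 0.72  0.49 -0.75] gap 0.0859
  shift [-0.2064 -0.0062 -0.5013] turn 0.2125 (deg -6.1; other way -6.0706) rows 10.0
tcp [0.1503 0.6067 0.2454] xyaw 76.09 tilt 0.01 j6 1.47 clk 0.85 F [ 0.72  0.49 -0.75] gap 0.0859
  shift [-0.6354 -0.0729 -0.7435] turn -2.0564 (deg 58.9; other way 4.2268) rows 18.0
tcp [0.1503 0.6067 0.2454] xyaw 76.09 tilt 0.01 j6 1.47 clk 0.85 F [ 0.72  0.49 -0.75] gap 0.0859
  shift [-0.6354 -0.0729 -0.7435] turn 1.0852 (deg -31.1; other way -5.1980) rows 18.0
713 [0.5788048  0.01335056 0.12567498] [ 0.54300226 -0.02207098  0.11820543] [0.61858483 0.04748469 0.13368591]
```

Emit:
servo_tool --motion '[[100,[-0.32,-0.02,-0.4],0],[100,[-0.32,-0.02,-0.4],0],[100,[-0.32,-0.02,-0.4],0],[100,[-0.32,-0.02,-0.4],0],[100,[-0.32,-0.02,-0.4],0],[100,[-0.32,-0.02,-0.4],0],[100,[-0.32,-0.02,-0.4],0],[100,[-0.32,-0.02,-0.4],0],[100,[-0.32,-0.02,-0.4],0],[100,[-0.32,-0.02,-0.4],0]]'

```text
clock: 1.73
tool_pos: [0.3868, 0.2979, 0.2609]
tcp_rot: [-0.557, 0.559, 0.435, -0.434]
force: [-0.2, -0.3, 0.1]
finger_gap: 0.085
```

Emit:
servo_tool --motion '[[100,[-0.306,0,-0.387],0],[100,[-0.306,0,-0.387],0],[100,[-0.306,0,-0.387],0],[100,[-0.306,0,-0.387],0],[100,[-0.306,0,-0.387],0],[100,[-0.306,0,-0.387],0],[100,[-0.306,0,-0.387],0],[100,[-0.306,0,-0.387],0],[100,[-0.306,0,-0.387],0],[100,[-0.306,0,-0.387],0]]'

```text
clock: 2.57
tool_pos: [0.6146, 0.0041, 0.2599]
tcp_rot: [-0.557, 0.559, 0.435, -0.434]
force: [1.3, -0.1, 0.2]
finger_gap: 0.0852
```

```bash
cat > hub.py <<'E'
from h import *
import sys
s=manip.state(); plan([.577,.01,.26],None,s)
p=vision.get_image("wrist"); w=wcloud(p,s); np.save("hubw.npy",w)
img=p["pixels"]; cv2.imwrite("pics/hubraw.png",img)
m=(abs(w[...,2]-.125)<.006)&(np.hypot(w[...,0]-.579,w[...,1]-.013)<.05)
v,u=np.nonzero(m); print("hubtop px",m.sum(),u.min(),u.max(),v.min(),v.max(),np.median(w[m],0).round(4))
(c,r)=cv2.minEnclosingCircle(w[m][:,:2].astype(np.float32)); print("circle",c,r)
u0,u1,v0,v1=u.min()-60,u.max()+60,v.min()-40,v.max()+40
cr=img[max(v0,0):v1,max(u0,0):u1]; k=min(780/cr.shape[1],590/cr.shape[0]); print("crop origin",max(u0,0),max(v0,0),"scale",k)
cv2.imwrite("pics/hub1.png",cv2.resize(cr,None,fx=k,fy=k,interpolation=cv2.INTER_CUBIC))
E
python3 hub.py
```

```text
tcp [0.6146 0.0041 0.2599] xyaw 75.77 tilt 0.24 j6 0.15 clk 2.57 F [ 1.34 -0.14  0.22] gap 0.0852
  shift [-0.0047 -0.0003  0.0505] turn -0.0 (deg 0.0; other way -0.0000) rows 1.0
hubtop px 6920 268 365 128 224 [0.5763 0.0131 0.1252]
circle (0.5761106610298157, 0.012008328922092915) 0.03538454696536064
crop origin 208 88 scale 3.352272727272727
```

View pics/hub1.png

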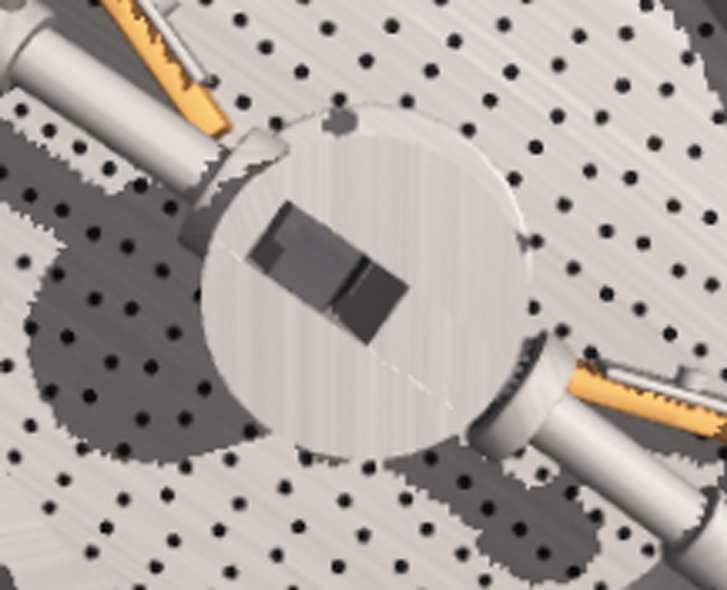

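```bash
cat > ray.py <<'E'
from h import *
def onplane(uv,s,p,h):
    K=np.array(p["mtx"]); uv=np.atleast_2d(np.array(uv,float))
    x=(uv[:,0]-K[0,2])/K[0,0]; y=(uv[:,1]-K[1,2])/K[1,1]; r=np.hypot(x,y); k=np.sin(r)/r
    d=np.stack([x*k,y*k,np.cos(r)],-1); M=np.array(p["mount"]); Rm=rot(s["tcp_rot"])
    o=Rm@M[:3,3]+s["tool_pos"]; d=d@M[:3,:3].T@Rm.T
    return (o+d*((h-o[2])/d[:,2])[:,None])[:,:2]
E
python3 - <<'E'
from ray import *
s=manip.state(); p=vision.get_image("wrist"); k=3.35227
cr=np.array([[285,200],[408,287],[367,345],[248,260],[360,265],[330,307]])/k+[208,88]-.35
q=onplane(cr,s,p,.1255); print(q.round(4).tolist())
w=wcloud(p,s)
print("ul edge len",np.linalg.norm(q[0]-q[3]),"wall len",np.linalg.norm(q[1]-q[2]),"long",np.linalg.norm(q[0]-q[1]),np.linalg.norm(q[3]-q[2]))
ax=(q[1]+q[2]-q[0]-q[3]); ax/=np.linalg.norm(ax); print("slot yaw",np.degrees(np.arctan2(ax[1],ax[0])))
wl=(q[1]+q[2])/2; tl=(q[4]+q[5])/2; print("wall mid",wl,"slot",wl-.00625*ax,"gap",(wl-tl)@ax)
# hub outline ellipse -> centre on plane, checks depth-based circle
m=(abs(w[...,2]-.125)<.004)&(np.hypot(w[...,0]-.576,w[...,1]-.012)<.0375)
c=cv2.convexHull(np.argwhere(m)[:,::-1].astype(np.float32))[:,0]; h=onplane(c,s,p,.125)
print("hub",cv2.minEnclosingCircle(h.astype(np.float32)))
for m_ in vision.masks_of(p,"paddle_arm")[:2]:
    g=w[m_["region"]]; print("arm",m_["confidence"],np.nanmedian(g,0).round(3))
plan([.478,.366,.24],70,s)
E
```

```text
[[0.5485, 0.0039], [0.5728, 0.0244], [0.5828, 0.0129], [0.5588, -0.007], [0.5658, 0.0157], [0.5729, 0.0073]]
ul edge len 0.014943556776836467 wall len 0.015174308891737147 long 0.03180932049767384 0.031119211363461307
slot yaw 39.91581944165211
wall mid [0.57779386 0.01864632] slot [0.57300019 0.01463594] gap 0.011045081274854852
hub ((0.5760613083839417, 0.012075052596628666), 0.035358674824237823)
arm 0.93 [0.633 0.071 0.102]
arm 0.58 [ 0.703 -0.246  0.054]
tcp [0.6123 0.0066 0.2598] xyaw 75.85 tilt 0.03 j6 0.15 clk 2.62 F [-0.13  0.3  -0.14] gap 0.0851
  shift [0.4209 0.0263 0.2907] turn 0.2044 (deg -5.9; other way -6.0788) rows 10.0
```

```bash
cat > ortho.py <<'E'
from ray import *
def ortho(p,s,c,h,half=.045,res=.00025):
    n=int(2*half/res); j,i=np.meshgrid(np.arange(n),np.arange(n))
    W=np.stack([c[0]+half-i*res,c[1]+half-j*res,np.full(i.shape,h)],-1) # up=+x, left=+y
    M=np.array(p["mount"]); t=(W-np.array(s["tool_pos"]))@rot(s["tcp_rot"]); q=(t-M[:3,3])@M[:3,:3]
    th=np.arctan2(np.hypot(q[...,0],q[...,1]),q[...,2]); ph=np.arctan2(q[...,1],q[...,0]); K=np.array(p["mtx"])
    return cv2.remap(p["pixels"],(K[0,2]+K[0,0]*th*np.cos(ph)).astype(np.float32),(K[1,2]+K[1,1]*th*np.sin(ph)).astype(np.float32),cv2.INTER_CUBIC)
E
python3 - <<'E'
from ortho import *
s=manip.state(); p=vision.get_image("wrist"); print(s["tool_pos"])
c=[.576,.012]; o=ortho(p,s,c,.125); cv2.imwrite("pics/o.png",o)
g=cv2.cvtColor(o,cv2.COLOR_BGR2GRAY)
b=((g<135)*255).astype(np.uint8); b=cv2.morphologyEx(b,cv2.MORPH_OPEN,np.ones((5,5)))
n,l,st,ce=cv2.connectedComponentsWithStats(b)
for k in range(1,n):
    if st[k,4]>300 and np.hypot(*(ce[k]-180))<60:
        r=cv2.minAreaRect(np.argwhere(l==k)[:,::-1].astype(np.float32)); bx=cv2.boxPoints(r)
        print(st[k,4],np.array(r[1])*.25,r[2],[(round(c[0]+.045-y*.00025,4),round(c[1]+.045-x*.00025,4)) for x,y in bx], "ctr",c[0]+.045-r[0][1]*.00025,c[1]+.045-r[0][0]*.00025)
# profile along the slot axis
a=np.radians(40); 
print([int(g[int(round((c[0]+.045-(.576+d*np.cos(a)))/.00025)),int(round((c[1]+.045-(.012+d*np.sin(a)))/.00025))]) for d in np.arange(-.035,.015,.001)])
E
```

```text
[0.61004122 0.00927696 0.25991177]
7873 [32.15398026 15.94264126] 49.843997955322266 [(np.float32(0.5755), np.float32(0.0222)), (np.float32(0.5858), np.float32(0.01)), (np.float32(0.5612), np.float32(-0.0107)), (np.float32(0.5509), np.float32(0.0015))] ctr 0.5683501167297363 0.005756347656249994
[159, 202, 199, 200, 203, 204, 202, 199, 207, 162, 53, 60, 65, 63, 63, 83, 98, 97, 99, 97, 99, 97, 97, 97, 97, 97, 98, 97, 96, 65, 28, 52, 65, 65, 66, 65, 65, 65, 64, 64, 63, 99, 203, 202, 202, 202, 202, 199, 197, 199]
```

View pics/o.png

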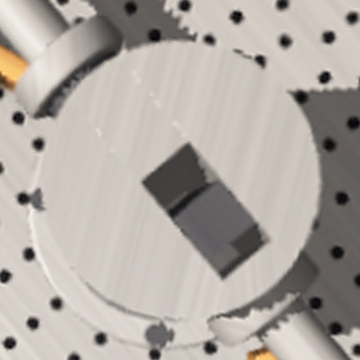

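Emit:
servo_tool --motion '[[100,[0.4,0,0.22],0.2],[100,[0.4,0,0.22],0.2],[100,[0.4,0,0.22],0.2],[100,[0.4,0,0.22],0.2],[100,[0.4,0,0.22],0.2],[100,[0.4,0,0.22],0.2],[100,[0.4,0,0.22],0.2],[100,[0.4,0,0.22],0.2],[100,[0.4,0,0.22],0.2],[100,[0.4,0,0.22],0.2]]'

```text
clock: 3.6
tool_pos: [0.5194, 0.3437, 0.2605]
tcp_rot: [0.577, -0.576, -0.409, 0.409]
force: [-0.3, -0.1, -0.7]
finger_gap: 0.0855
```

Emit:
servo_tool --motion '[[100,[0,0,0],0],[100,[0,0,0],0],[100,[0,0,0],0]]'

```text
clock: 3.85
tool_pos: [0.5223, 0.3387, 0.2604]
tcp_rot: [-0.578, 0.578, 0.407, -0.407]
force: [0.6, -0.5, 0.6]
finger_gap: 0.0858
```

The rectified view has +x up and +y left. The pocket is centred at (205,210), with the open hole at its upper-left end and the tail edge near (195,195). Slot yaw is about 40.1° and the slot sits at about (0.5759, 0.0121), which agrees with the hub centre. Next, the cotter from close by.

```bash
cat > cot.py <<'E'
from ortho import *
s=manip.state(); p=vision.get_image("wrist"); w=wcloud(p,s); 
m=(abs(w[...,2]-.108)<.005)&(np.hypot(w[...,0]-.478,w[...,1]-.366)<.03)
q=w[m]; r=cv2.minAreaRect((q[:,:2]*1000).astype(np.float32)); print(m.sum(),np.median(q,0).round(4),r)
c=[.478,.366]; o=ortho(p,s,c,.108,.05); cv2.imwrite("pics/c.png",cv2.resize(o,None,fx=1.5,fy=1.5))
for l in("cotter","taper_pin"):
    for k in vision.masks_of(p,l)[:2]:
        g=w[k["region"]]; g=g[g[:,2]>(.1 if l=="cotter" else .083)]
        if len(g)>9: print(l,k["confidence"],len(g),np.median(g,0).round(4),cv2.minAreaRect((g[:,:2]*1000).astype(np.float32)))
b=w[(abs(w[...,2]-.045)<.003)&(np.hypot(w[...,0]-.505,w[...,1]-.356)<.08)]; b=b[:,:2]
print("block",cv2.minAreaRect((b*1000).astype(np.float32)))
plan([r[0][0]/1000,r[0][1]/1000,.15],70,s)
E
python3 cot.py
```

```text
506 [0.4759 0.3681 0.108 ] ((475.96832275390625, 367.81536865234375), (14.483144760131836, 20.760496139526367), 70.56391143798828)
cotter 0.9 505 [0.4757 0.368  0.108 ] ((475.928955078125, 367.82379150390625), (14.441753387451172, 20.717147827148438), 70.34933471679688)
taper_pin 0.73 148 [0.5353 0.3458 0.0852] ((535.3648071289062, 345.6426086425781), (10.207387924194336, 11.802335739135742), 70.84344482421875)
block ((501.9662170410156, 358.0806884765625), (70.65613555908203, 120.59577941894531), 69.26113891601562)
tcp [0.5223 0.3387 0.2604] xyaw 70.28 tilt 0.02 j6 0.82 clk 3.85 F [ 0.6  -0.55  0.56] gap 0.0858
  shift [0.0158 0.1472 0.0713] turn 0.0097 (deg -0.3; other way -6.2734) rows 3.0
```

View pics/c.png

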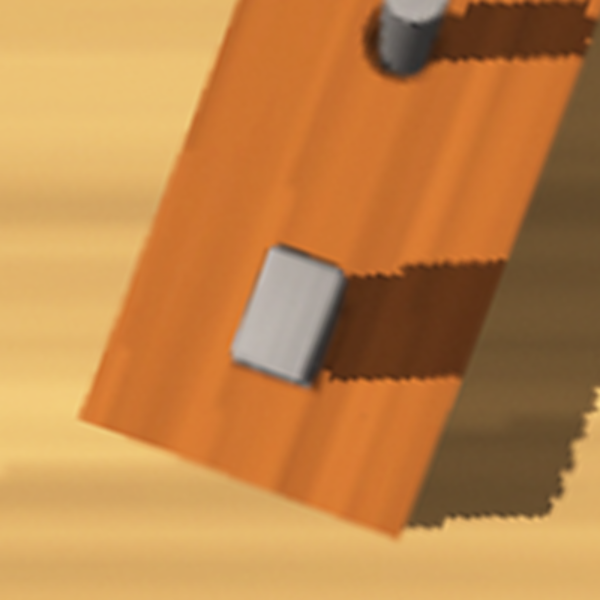

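Emit:
servo_tool --motion '[[60,[0.0158,0.1,0.0713],0.01],[60,[0.0158,0.1,0.0713],0.01],[60,[0.0158,0.1,0.0713],0.01],[60,[0.0158,0.1,0.0713],0.01],[60,[0.0158,0.1,0.0713],0.01],[60,[0.0158,0.1,0.0713],0.01],[60,[0.0158,0.1,0.0713],0.01]]'

```text
clock: 4.58
tool_pos: [0.4785, 0.3695, 0.1878]
tcp_rot: [-0.579, 0.579, 0.407, -0.404]
force: [0.5, -0.3, 0.1]
finger_gap: 0.051
```

Run:
```python
from h import *
plan([.4758,.3679,.093],70)
```

```text
tcp [0.4785 0.3695 0.1878] xyaw 70.0 tilt 0.28 j6 0.9 clk 4.58 F [ 0.54 -0.27  0.15] gap 0.051
  shift [-0.0037  0.1264  0.0031] turn 0.0 (deg -0.0; other way -6.2831) rows 3.0
```

Emit:
servo_tool --motion '[[60,[0,0.06,0],0],[60,[0,0.06,0],0],[60,[0,0.06,0],0],[60,[0,0.06,0],0],[60,[0,0.06,0],0]]'

```text
clock: 5.0
tool_pos: [0.4776, 0.3698, 0.1426]
tcp_rot: [-0.579, 0.579, 0.407, -0.405]
force: [-0.4, 0.2, 0.4]
finger_gap: 0.0512
```

Run:
```python
from h import *
plan([.4758,.3679,.093],70)
```

```text
tcp [0.4776 0.3698 0.1426] xyaw 70.05 tilt 0.21 j6 0.9 clk 5.0 F [-0.39  0.23  0.41] gap 0.0512
  shift [-0.0034  0.0661  0.0016] turn 0.0017 (deg -0.0; other way -6.2815) rows 2.0
```

Emit:
servo_tool --motion '[[60,[-0.003,0.033,0.001],0],[60,[-0.003,0.066,0.001],0],[60,[-0.003,0.066,0.001],0],[60,[-0.003,0.066,0.001],0],[60,[-0.003,0.066,0.001],0],[60,[-0.003,0.066,0.001],0],[60,[-0.003,0.066,0.001],0]]' --newtons 40

```text
clock: 5.58
tool_pos: [0.4758, 0.368, 0.0929]
tcp_rot: [-0.579, 0.579, 0.407, -0.405]
force: [-0.4, -0.0, 0.7]
finger_gap: 0.0512
```

Run:
```python
from h import *
plan([.4758,.3679,.093],70)
```

```text
tcp [0.4758 0.368  0.0929] xyaw 70.08 tilt 0.21 j6 0.9 clk 5.58 F [-0.4  -0.02  0.72] gap 0.0512
  shift [-0.0002 -0.0002 -0.    ] turn 0.0026 (deg -0.1; other way -6.2806) rows 1.0
```

Spot on. Close.

Emit:
servo_tool --motion '[[0,[0,0,0],0],[0,[0,0,0],0],[0,[0,0,0],0],[0,[0,0,0],0],[0,[0,0,0],0],[0,[0,0,0],0],[0,[0,0,0],0],[0,[0,0,0],0]]' --newtons 50

```text
clock: 6.25
tool_pos: [0.4748, 0.3674, 0.0913]
tcp_rot: [0.579, -0.579, -0.406, 0.406]
force: [-1.2, -0.2, 4.9]
finger_gap: 0.0131
```

Emit:
servo_tool --motion '[[0,[0,-0.04,0],0],[0,[0,-0.08,0],0],[0,[0,-0.13,0],0],[0,[0,-0.18,0],0],[0,[0,-0.21,0],0],[0,[0,-0.21,0],0],[0,[0,-0.21,0],0]]'

```text
clock: 6.83
tool_pos: [0.475, 0.3674, 0.2491]
tcp_rot: [-0.579, 0.579, 0.407, -0.405]
force: [-0.6, 0.4, -1.7]
finger_gap: 0.0131
```

Run:
```python
from h import *
plan([.5759,.0121,.25],130.1)
```

```text
tcp [0.475  0.3674 0.2491] xyaw 70.07 tilt 0.12 j6 0.9 clk 6.83 F [-0.57  0.43 -1.65] gap 0.0131
  shift [-0.3995 -0.0014 -0.288 ] turn -2.0954 (deg 60.0; other way 4.1878) rows 9.0
```

Emit:
servo_tool --motion '[[0,[-0.4,0,-0.288],-1],[0,[-0.4,0,-0.288],-1],[0,[-0.4,0,-0.288],-1],[0,[-0.4,0,-0.288],-1],[0,[-0.4,0,-0.288],-1],[0,[-0.4,0,-0.288],-1],[0,[-0.4,0,-0.288],-1],[0,[-0.4,0,-0.288],-1],[0,[-0.4,0,-0.288],-1],[0,[-0.4,0,-0.288],-1]]'

```text
clock: 7.67
tool_pos: [0.5752, 0.0056, 0.2448]
tcp_rot: [0.463, -0.462, -0.533, 0.537]
force: [-0.1, 0.0, -1.1]
finger_gap: 0.0131
```

Emit:
servo_tool --motion '[[0,[0,0,0],-1],[0,[0,0,0],-1],[0,[0,0,0],-1],[0,[0,0,0],-1],[0,[0,0,0],-1]]'

```text
clock: 8.08
tool_pos: [0.5733, 0.0118, 0.245]
tcp_rot: [0.315, -0.311, -0.633, 0.635]
force: [-0.8, -0.1, -1.5]
finger_gap: 0.013
```

Emit:
servo_tool --motion '[[0,[0,0,0],-0.095],[0,[0,0,0],-0.095],[0,[0,0,0],-0.095],[0,[0,0,0],-0.095]]'

```text
clock: 8.42
tool_pos: [0.5746, 0.0117, 0.2473]
tcp_rot: [0.3, -0.298, -0.641, 0.641]
force: [-1.2, 0.4, -1.4]
finger_gap: 0.013
```

Run:
```python
from ortho import *
s=manip.state(); plan([.5759,.0121,.225],130.1,s)
p=vision.get_image("wrist"); cv2.imwrite("pics/held.png",p["pixels"])
t=vision.get_image("side"); k=t["pixels"][200:340,190:360]; cv2.imwrite("pics/side_h.png",cv2.resize(k,None,fx=3,fy=3))
a=cv2.resize(p["pixels"],None,fx=.65,fy=.65); b=cv2.resize(k,(379,312)); cv2.imwrite("pics/both.png",np.hstack([a,b]))
```

```text
tcp [0.5746 0.0117 0.2473] xyaw 129.97 tilt 0.11 j6 -0.79 clk 8.42 F [-1.18  0.4  -1.41] gap 0.013
  shift [-0.0007  0.0297 -0.0016] turn -0.0045 (deg 0.1; other way 6.2787) rows 1.0
```

View pics/both.png

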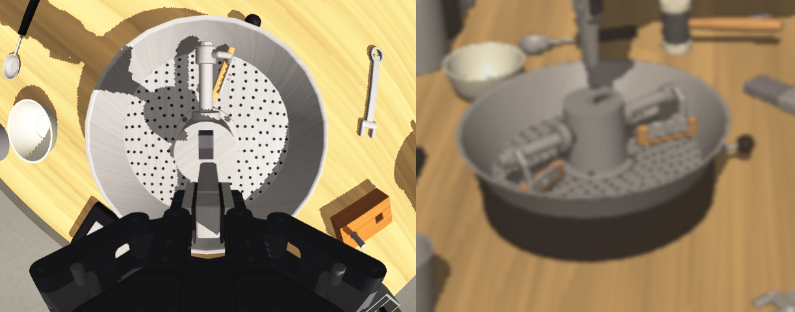

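The cotter hangs upright in the jaws. The whole slot pocket shows in the wrist view at about (206,145), just above the cotter's nose at about (207,168). I'll re-measure both in this pose so the calibration bias cancels.

Run:
```python
from ortho import *
s=manip.state(); p=vision.get_image("wrist"); plan([.5759,.0121,.225],130.1,s)
c=[.576,.012]; o=ortho(p,s,c,.125); g=cv2.cvtColor(o,cv2.COLOR_BGR2GRAY)
b=((g<135)*255).astype(np.uint8); b=cv2.morphologyEx(b,cv2.MORPH_OPEN,np.ones((5,5)))
n,l,st,ce=cv2.connectedComponentsWithStats(b)
for k in range(1,n):
    if st[k,4]>300 and np.hypot(*(ce[k]-180))<70:
        r=cv2.minAreaRect(np.argwhere(l==k)[:,::-1].astype(np.float32)); bx=cv2.boxPoints(r)
        print(st[k,4],np.array(r[1])*.25,r[2],[(round(c[0]+.045-y*.00025,4),round(c[1]+.045-x*.00025,4)) for x,y in bx])
h=s["tool_pos"][2]-.081; o2=ortho(p,s,s["tool_pos"][:2],h,.03,.0002)
# rotate so slot +x is up: +x is up, +y left in ortho ; slot yaw 40
M=lambda q:cv2.warpAffine(q,cv2.getRotationMatrix2D((q.shape[1]/2,q.shape[0]/2),-40.1,1),(q.shape[1],q.shape[0]))
A=cv2.resize(M(o),(390,390)); B=cv2.resize(M(o2),(390,390)); cv2.imwrite("pics/fit.png",np.hstack([A,B]))
```

```text
tcp [0.575  0.0116 0.2479] xyaw 130.02 tilt 0.04 j6 -0.79 clk 8.52 F [ 1.07  0.04 -2.68] gap 0.0129
  shift [-0.0003  0.0305 -0.0013] turn -0.0028 (deg 0.1; other way 6.2804) rows 1.0
7996 [32.29744339 15.78107452] 50.013118743896484 [(np.float32(0.5757), np.float32(0.0221)), (np.float32(0.5859), np.float32(0.01)), (np.float32(0.5611), np.float32(-0.0108)), (np.float32(0.551), np.float32(0.0013))]
```

View pics/fit.png

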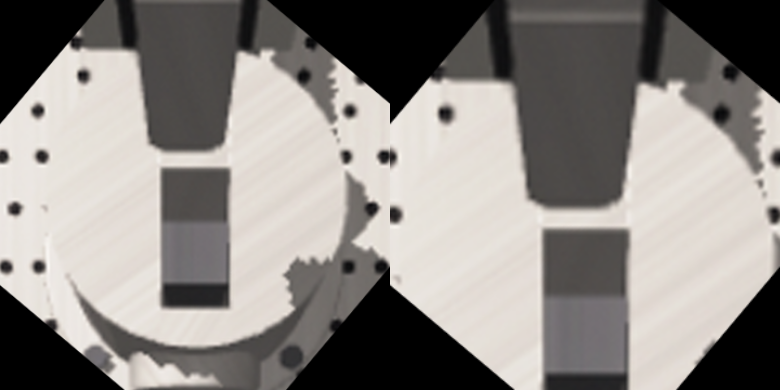

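Slot position is unchanged at this yaw. The cotter's nose shows about 1.6 mm toward +y of the slot centre, so I'll check that with depth.

Run:
```python
from ortho import *
s=manip.state(); p=vision.get_image("wrist"); w=wcloud(p,s); print(np.round(s["tool_pos"],4),s["clock"])
a=np.radians(40.1); ex=np.array([np.cos(a),np.sin(a)]); ey=np.array([-ex[1],ex[0]])
d=w[...,:2]-[.5760,.0120]; X=d@ex*1000; Y=d@ey*1000; Z=w[...,2]*1000
m=(Z>150)&(Z<262)&(abs(Y)<14)&(abs(X)<20)
print("tcp in slot frame",((s["tool_pos"][:2]-np.array([.576,.012]))@ex*1000).round(2),((s["tool_pos"][:2]-np.array([.576,.012]))@ey*1000).round(2), "n",m.sum(),"zmin",Z[m].min())
for z in range(154,262,6):
    k=m&(abs(Z-z)<3)
    if k.sum()>5: print(z,k.sum(),"X med %.2f"%np.median(X[k]),"Y %.2f..%.2f"%(Y[k].min(),Y[k].max()))
v,u=np.nonzero(m&(Z<190)); print(u.min(),u.max(),v.min(),v.max())
g=cv2.cvtColor(p["pixels"],cv2.COLOR_BGR2GRAY); 
for r in range(v.min()-6,v.min()+10): print(r,g[r,300:342].tolist())
```

```text
[0.5751 0.0116 0.248 ] 8.5667
tcp in slot frame -0.92 0.29 n 3059 zmin 165.87443535685753
166 34 X med -2.84 Y -2.77..6.71
172 32 X med -3.43 Y -4.87..7.77
178 60 X med -4.03 Y -4.78..8.72
184 56 X med -4.58 Y -4.62..8.59
190 73 X med -5.24 Y -4.99..8.42
196 96 X med -5.58 Y -4.80..8.77
202 82 X med -5.88 Y -5.01..8.56
208 86 X med -6.48 Y -4.88..8.33
214 100 X med -7.07 Y -4.97..8.60
220 137 X med -7.24 Y -4.95..8.62
226 124 X med -7.79 Y -5.07..8.59
232 147 X med -8.39 Y -4.92..8.35
238 237 X med -8.81 Y -12.95..14.00
244 445 X med -10.28 Y -13.99..13.94
250 491 X med -9.62 Y -13.99..13.96
256 547 X med -9.59 Y -13.86..13.98
307 332 249 258
243 [217, 219, 223, 225, 226, 217, 164, 90, 89, 90, 89, 89, 89, 89, 87, 89, 89, 89, 90, 91, 90, 90, 90, 91, 91, 91, 90, 91, 125, 222, 223, 221, 220, 222, 224, 226, 227, 227, 226, 225, 224, 224]
244 [221, 223, 226, 226, 224, 217, 188, 157, 156, 154, 153, 153, 152, 153, 152, 152, 153, 154, 156, 155, 158, 158, 156, 157, 157, 156, 157, 157, 171, 223, 220, 220, 223, 225, 226, 227, 225, 225, 224, 223, 224, 224]
245 [225, 226, 225, 223, 223, 228, 235, 
[... 2065 characters left out ...]
, 74, 74, 74, 73, 74, 73, 74, 73, 75, 75, 75, 75, 76, 75, 74, 74, 73, 73, 73, 72, 73, 196, 220, 221, 223, 224, 226, 227, 226, 225]
256 [219, 219, 221, 224, 226, 229, 232, 150, 78, 75, 76, 76, 74, 74, 74, 73, 74, 74, 74, 73, 73, 75, 75, 75, 75, 75, 75, 75, 74, 73, 74, 74, 72, 196, 221, 223, 225, 226, 227, 226, 224, 224]
257 [220, 221, 224, 224, 224, 227, 232, 116, 76, 75, 76, 75, 75, 74, 73, 74, 74, 73, 74, 74, 74, 75, 75, 75, 76, 75, 76, 75, 73, 73, 75, 75, 73, 198, 224, 226, 226, 225, 224, 225, 224, 224]
258 [224, 225, 224, 223, 221, 226, 232, 111, 76, 76, 76, 76, 76, 74, 74, 74, 73, 73, 74, 74, 73, 74, 75, 75, 75, 75, 74, 74, 75, 75, 73, 75, 73, 177, 218, 226, 225, 224, 223, 224, 224, 224]
```

Emit:
servo_tool --motion '[[0,[-0.0024,0.01,0.0017],0],[0,[-0.0024,0.02,0.0017],0],[0,[-0.0024,0.03,0.0017],0],[0,[-0.0024,0.04,0.0017],0],[0,[-0.0024,0.045,0.0017],0],[0,[-0.0024,0.045,0.0017],0],[0,[-0.0024,0.045,0.0017],0]]'

```text
clock: 9.2
tool_pos: [0.5751, 0.0094, 0.214]
tcp_rot: [0.299, -0.298, -0.641, 0.641]
force: [-0.3, -0.3, -1.6]
finger_gap: 0.0129
```

```bash
cat > chk.py <<'E'
from ortho import *
s=manip.state(); p=vision.get_image("wrist"); w=wcloud(p,s); print(np.round(s["tool_pos"],4),s["clock"],"F",np.round(s["force"],2))
a=np.radians(40.1); ex=np.array([np.cos(a),np.sin(a)]); ey=np.array([-ex[1],ex[0]])
print("zoff",-1000*rot(s["tcp_rot"])[:2,1].round(4))
d=w[...,:2]-[.5760,.0120]; X=d@ex*1000; Y=d@ey*1000; Z=w[...,2]*1000
t=(s["tool_pos"][:2]-np.array([.576,.012])); print("tcp slot frame",(t@ex*1000).round(2),(t@ey*1000).round(2))
m=(Z>128)&(Z<262)&(abs(Y)<12)&(abs(X)<20)
print("zmin",Z[m].min())
z0=s["tool_pos"][2]*1000-81.5
for z in np.arange(max(z0,129)+2,z0+65,8):
    k=m&(abs(Z-z)<3)
    if k.sum()>5: print(round(z-z0),k.sum(),"Xc %.2f"%(np.median(X[k])+4.5+(z-z0)*6/78),"Yc %.2f"%((Y[k].min()+Y[k].max())/2))
E
python3 chk.py
```

```text
[0.5751 0.0094 0.214 ] 9.2 F [-0.31 -0.31 -1.58]
zoff [ 1.2 -0.1]
tcp slot frame -2.38 -1.43
zmin 131.57186834940103
2 48 Xc 0.09 Yc 0.31
10 53 Xc -0.18 Yc 0.22
18 63 Xc -0.30 Yc 0.09
26 70 Xc -0.47 Yc 0.22
34 80 Xc -0.14 Yc 0.09
42 87 Xc -0.27 Yc 0.16
50 129 Xc -0.30 Yc -0.01
58 115 Xc -0.11 Yc 0.26
```

Emit:
servo_tool --motion '[[0,[0,0.005,0],0],[0,[0,0.01,0],0],[0,[0,0.015,0],0],[0,[0,0.016,0],0],[0,[0,0.016,0],0]]'

```text
clock: 9.67
tool_pos: [0.575, 0.0094, 0.202]
tcp_rot: [0.299, -0.298, -0.641, 0.641]
force: [-0.5, -0.2, -1.5]
finger_gap: 0.0128
```

Emit:
servo_tool --motion '[[0,[0,0.004,0],0],[0,[0,0.008,0],0],[0,[0,0.009,0],0],[0,[0,0.009,0],0]]'

```text
clock: 10.0
tool_pos: [0.5751, 0.0093, 0.1954]
tcp_rot: [0.299, -0.298, -0.641, 0.641]
force: [0.4, 0.2, -1.7]
finger_gap: 0.013
```

Emit:
servo_tool --motion '[[0,[0,0.003,0],0],[0,[0,0.005,0],0],[0,[0,0.005,0],0]]'

```text
clock: 10.25
tool_pos: [0.5752, 0.0094, 0.1917]
tcp_rot: [0.299, -0.298, -0.641, 0.641]
force: [0.1, -0.4, -1.5]
finger_gap: 0.0133
```

Emit:
servo_tool --motion '[[0,[0,0.002,0],0],[0,[0,0.003,0],0],[0,[0,0.003,0],0]]'

```text
clock: 10.5
tool_pos: [0.5753, 0.0093, 0.1896]
tcp_rot: [0.298, -0.298, -0.641, 0.641]
force: [-0.3, -0.9, -1.7]
finger_gap: 0.0136
```

Emit:
servo_tool --motion '[[0,[0,0.002,0],0],[0,[0,0.003,0],0],[0,[0,0.003,0],0]]'

```text
clock: 10.75
tool_pos: [0.5753, 0.0093, 0.1873]
tcp_rot: [0.298, -0.298, -0.641, 0.641]
force: [0.0, -0.2, -1.7]
finger_gap: 0.0131
```

Emit:
servo_tool --motion '[[0,[0,0.002,0],0],[0,[0,0.003,0],0],[0,[0,0.003,0],0]]'

```text
clock: 11.0
tool_pos: [0.5754, 0.0094, 0.1851]
tcp_rot: [-0.298, 0.298, 0.641, -0.641]
force: [1.1, 0.2, -1.2]
finger_gap: 0.0131
```

Emit:
servo_tool --motion '[[0,[0,0.002,0],0],[0,[0,0.003,0],0],[0,[0,0.003,0],0]]'

```text
clock: 11.25
tool_pos: [0.5757, 0.0092, 0.1838]
tcp_rot: [-0.298, 0.299, 0.641, -0.641]
force: [-1.1, -0.0, 2.6]
finger_gap: 0.0127
```

```bash
python3 chk.py
```

```text
[0.5757 0.0092 0.1838] 11.25 F [-1.09 -0.01  2.59]
zoff [-0.8  0.2]
tcp slot frame -2.0 -1.93
zmin 128.05680241155753
29 102 Xc 0.02 Yc -0.34
37 83 Xc 0.20 Yc -0.51
45 93 Xc 0.05 Yc -0.31
53 131 Xc 0.21 Yc -0.50
61 118 Xc 0.13 Yc -0.47
```

Emit:
servo_tool --motion '[[25,[0,0,0],0],[25,[0,0,0],0],[25,[0,0,0],0],[60,[0,0,0],0],[60,[0,0,0],0],[60,[0,0,0],0],[60,[0,0,0],0]]'

```text
clock: 11.88
tool_pos: [0.5754, 0.0093, 0.183]
tcp_rot: [0.298, -0.298, -0.641, 0.641]
force: [0.6, 1.2, -0.3]
finger_gap: 0.0512
```

Emit:
servo_tool --motion '[[60,[0,-0.04,0],0],[60,[0,-0.08,0],0],[60,[0,-0.13,0],0],[60,[0,-0.13,0],0],[60,[0,-0.13,0],0],[60,[0,-0.13,0],0]]'

```text
clock: 12.38
tool_pos: [0.5755, 0.0093, 0.2806]
tcp_rot: [-0.298, 0.298, 0.641, -0.641]
force: [-0.1, -0.2, -0.6]
finger_gap: 0.0509
```

```bash
cat > top.py <<'E'
from ortho import *
s=manip.state(); p=vision.get_image("wrist"); w=wcloud(p,s)
plan([.482,-.355,.25],None,s)
k=(w[...,2]>.17)&(w[...,2]<.215)&(np.hypot(w[...,0]-.576,w[...,1]-.012)<.02)
if k.sum():
    r=cv2.minAreaRect((w[k][:,:2]*1000).astype(np.float32)); print("head",k.sum(),np.median(w[k],0).round(4),r, np.percentile(w[k][:,2],[5,50,95]))
t=vision.get_image("top"); c=cloud(t)
for m in vision.masks_of(t,"mallet")[:2]:
    q=c[m["region"]]; h=q[q[:,2]>.072]; hd=q[(q[:,2]>.03)&(q[:,2]<.056)]
    print("mallet",round(m["confidence"],2),"top face",len(h),np.median(h,0).round(4),cv2.minEnclosingCircle(h[:,:2].astype(np.float32)),"handle med",np.median(hd,0).round(4), cv2.fitLine(hd[:,:2].astype(np.float32),cv2.DIST_HUBER,0,.01,.01).ravel().round(3))
E
python3 top.py
```

```text
tcp [0.5755 0.0093 0.2806] xyaw 130.09 tilt 0.02 j6 -0.8 clk 12.38 F [-0.11 -0.23 -0.63] gap 0.0509
  shift [-0.2914  0.0408  0.4082] turn -0.0 (deg 0.0; other way -0.0000) rows 10.0
head 972 [0.5736 0.0094 0.2002] ((575.9132080078125, 11.266633987426758), (20.7315673828125, 13.874731063842773), 39.91484069824219) [0.17948212 0.20021104 0.20143624]
mallet 0.77 top face 291 [ 0.5012 -0.3656  0.0801] ((0.5012093186378479, -0.3663886785507202), 0.02234380878508091) handle med [ 0.4149 -0.3581  0.0475] [ 0.999 -0.034  0.394 -0.357]
mallet 0.55 top face 324 [ 0.1551 -0.3774  0.0801] ((0.15488232672214508, -0.3780909478664398), 0.022010697051882744) handle med [ 0.238  -0.3812  0.0469] [ 0.995 -0.101  0.246 -0.381]
```

Emit:
servo_tool --motion '[[100,[-0.335,0,0.378],0.8],[100,[-0.335,0.04,0.378],0.8],[100,[-0.335,0.04,0.378],0.8],[100,[-0.335,0.04,0.378],0.8],[100,[-0.335,0.04,0.378],0.8],[100,[-0.335,0.04,0.378],0.8],[100,[-0.335,0.04,0.378],0.8],[100,[-0.335,0.04,0.378],0.8],[100,[-0.335,0.04,0.378],0.8],[100,[-0.335,0.04,0.378],0.8]]'

```text
clock: 13.37
tool_pos: [0.5183, -0.3713, 0.2478]
tcp_rot: [0.422, -0.421, -0.567, 0.569]
force: [0.9, 0.6, -0.6]
finger_gap: 0.0852
```

Emit:
servo_tool --motion '[[100,[0,0,0],0.77],[100,[0,0,0],0.77],[100,[0,0,0],0.77],[100,[0,0,0],0.77],[100,[0,0,0],0.77],[100,[0,0,0],0.77],[100,[0,0,0],0.77]]'

```text
clock: 13.95
tool_pos: [0.5203, -0.365, 0.2502]
tcp_rot: [0.521, -0.52, -0.479, 0.479]
force: [0.5, -0.3, 0.9]
finger_gap: 0.0853
```

```bash
cat > mal.py <<'E'
from ortho import *
s=manip.state(); p=vision.get_image("wrist"); w=wcloud(p,s)
k=(abs(w[...,2]-.08)<.006)&(np.hypot(w[...,0]-.501,w[...,1]+.366)<.035)
print("face",k.sum(),np.median(w[k],0).round(4),cv2.minEnclosingCircle(w[k][:,:2].astype(np.float32)))
h=(w[...,2]>.036)&(w[...,2]<.06)&(w[...,0]<.465)&(w[...,0]>.33)&(abs(w[...,1]+.36)<.03)
l=cv2.fitLine(w[h][:,:2].astype(np.float32),cv2.DIST_HUBER,0,.01,.01).ravel(); print("handle",h.sum(),l.round(4),np.degrees(np.arctan2(l[1],l[0])))
y=l[3]+(.5-l[2])*l[1]/l[0]; print("handle line at x=.5:",y)
(c,r)=cv2.minEnclosingCircle(w[k][:,:2].astype(np.float32))
plan([c[0],c[1],.055],np.degrees(np.arctan2(l[1],l[0]))+90,s)
cv2.imwrite("pics/m.png",p["pixels"])
E
python3 mal.py
```

```text
face 2201 [ 0.4984 -0.3675  0.0802] ((0.4988376200199127, -0.3676166236400604), 0.022218970581889153)
handle 2665 [ 0.9977 -0.0674  0.4054 -0.3615] -3.8668656
handle line at x=.5: -0.36785725
tcp [ 0.5203 -0.365   0.2502] xyaw 85.24 tilt 0.04 j6 -0.63 clk 13.95 F [ 0.48 -0.3   0.94] gap 0.0853
  shift [-0.0059  0.2602  0.0281] turn -0.0313 (deg 0.9; other way 6.2519) rows 5.0
```

View pics/m.png

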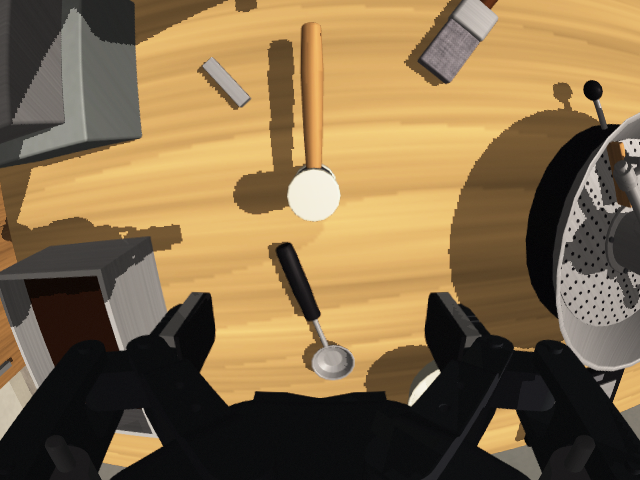

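The wrist view shows the white-faced mallet head at (314,194) with its wooden handle running up to (313,25). The spoon at (285,245)–(333,362) stays low and clear.

Emit:
servo_tool --motion '[[100,[-0.006,0.05,0.028],-0.03],[100,[-0.006,0.1,0.028],-0.03],[100,[-0.006,0.14,0.028],-0.03],[100,[-0.006,0.14,0.028],-0.03],[100,[-0.006,0.14,0.028],-0.03],[100,[-0.006,0.14,0.028],-0.03]]'

```text
clock: 14.5
tool_pos: [0.5002, -0.3689, 0.1474]
tcp_rot: [-0.516, 0.518, 0.482, -0.482]
force: [0.6, 0.8, 0.4]
finger_gap: 0.0852
```

Run:
```python
from h import *
plan([.4988,-.3677,.055],86.1)
```

```text
tcp [ 0.5002 -0.3689  0.1474] xyaw 86.01 tilt 0.15 j6 -0.67 clk 14.5 F [0.64 0.81 0.4 ] gap 0.0852
  shift [0.0017 0.1232 0.0022] turn -0.0032 (deg 0.1; other way 6.2800) rows 3.0
```

Emit:
servo_tool --motion '[[100,[0.001,0.04,0.001],0],[100,[0.001,0.08,0.001],0],[100,[0.001,0.11,0.001],0],[100,[0.001,0.123,0.001],0],[100,[0.001,0.123,0.001],0],[100,[0.001,0.123,0.001],0],[100,[0.001,0.123,0.001],0],[100,[0.001,0.123,0.001],0]]'

```text
clock: 15.17
tool_pos: [0.5, -0.3688, 0.0559]
tcp_rot: [-0.516, 0.519, 0.482, -0.482]
force: [0.3, -0.3, 0.3]
finger_gap: 0.0853
```

Emit:
servo_tool --motion '[[20,[0,0,0],0],[20,[0,0,0],0],[20,[0,0,0],0],[20,[0,0,0],0],[20,[0,0,0],0],[20,[0,0,0],0],[20,[0,0,0],0],[20,[0,0,0],0]]' --newtons 70

```text
clock: 15.83
tool_pos: [0.4987, -0.3677, 0.0541]
tcp_rot: [-0.517, 0.518, 0.482, -0.482]
force: [-0.9, 0.1, 5.8]
finger_gap: 0.042
```

Emit:
servo_tool --motion '[[20,[0,-0.02,0],0],[20,[0,-0.06,0],0],[20,[0,-0.1,0],0],[20,[0,-0.15,0],0],[20,[0,-0.2,0],0],[20,[0,-0.25,0],0],[20,[0,-0.29,0],0],[20,[0,-0.32,0],0],[20,[0,-0.32,0],0],[20,[0,-0.32,0],0]]'

```text
clock: 16.67
tool_pos: [0.4985, -0.3675, 0.2928]
tcp_rot: [-0.517, 0.517, 0.482, -0.482]
force: [0.2, -0.4, -5.8]
finger_gap: 0.0424
```

Run:
```python
from h import *
plan([.5759,.0113,.30],None)
t=vision.get_image("side"); c=cloud(t)
for m in vision.masks_of(t,"mallet")[:2]:
    q=c[m["region"]]; print(round(m["confidence"],2),m["box"],np.nanmedian(q,0).round(3),np.nanpercentile(q,[2,98],axis=0).round(3).tolist())
```

```text
tcp [ 0.4985 -0.3675  0.2928] xyaw 85.97 tilt 0.03 j6 -0.67 clk 16.67 F [ 0.17 -0.39 -5.8 ] gap 0.0424
  shift [ 0.511  -0.0097 -0.0675] turn -0.0 (deg 0.0; other way -0.0000) rows 10.0
0.81 [294.5, 127.1, 63.6, 30.7] [ 0.475 -0.355  0.281] [[0.349, -0.369, 0.243], [0.516, -0.343, 0.318]]
0.73 [266.1, 216.5, 8.1, 33.3] [0.573 0.015 0.165] [[0.564, -0.126, 0.08], [0.586, 0.024, 0.203]]
```

Emit:
servo_tool --motion '[[20,[0.03,0,0],0],[20,[0.08,0,-0.01],0],[20,[0.13,0,-0.02],0],[20,[0.18,0,-0.03],0],[20,[0.23,0,-0.04],0],[20,[0.28,0,-0.05],0],[20,[0.33,0,-0.06],0],[20,[0.38,0,-0.067],0],[20,[0.43,0,-0.067],0],[20,[0.47,0,-0.067],0]]'

```text
clock: 17.6
tool_pos: [0.5714, -0.0162, 0.2894]
tcp_rot: [0.519, -0.515, -0.481, 0.484]
force: [0.4, 0.3, -4.3]
finger_gap: 0.0423
```

Emit:
servo_tool --motion '[[20,[0.03,0,0],0],[20,[0.041,0,0],0],[20,[0.041,0,0],0],[20,[0.041,0,0],0],[20,[0.041,0,0],0],[20,[0.041,0,0],0],[20,[0.041,0,0],0]]'

```text
clock: 18.18
tool_pos: [0.5753, 0.0101, 0.2931]
tcp_rot: [0.518, -0.518, -0.481, 0.482]
force: [0.4, 0.0, -4.2]
finger_gap: 0.0423
```

```bash
cat > mm.py <<'E'
from h import *
plan([.5757,.0113,.262],None)
t=vision.get_image("side"); c=cloud(t)
k=c[(c[...,2]>.13)&(c[...,2]<.32)&(np.hypot(c[...,0]-.576,c[...,1]-.012)<.03)]
cv2.imwrite("pics/s2.png",cv2.resize(t["pixels"][120:300,190:370],None,fx=3,fy=3,interpolation=cv2.INTER_CUBIC))
for z in np.arange(.15,.31,.006):
    q=k[abs(k[:,2]-z)<.003]
    if len(q): print(z.round(3),len(q),np.percentile(q[:,0],[3,97]).round(4),np.percentile(q[:,1],[50]).round(4))
E
python3 mm.py
```

```text
tcp [0.5753 0.0101 0.2931] xyaw 85.86 tilt 0.03 j6 -0.02 clk 18.18 F [ 0.43  0.   -4.17] gap 0.0423
  shift [ 0.0016  0.0414 -0.0004] turn -0.0 (deg 0.0; other way -0.0000) rows 1.0
0.15 17 [0.5654 0.5847] [0.0152]
0.156 15 [0.5659 0.5841] [0.0154]
0.162 18 [0.5647 0.5849] [0.015]
0.168 22 [0.5646 0.5825] [0.0156]
0.174 23 [0.5642 0.5862] [0.0147]
0.18 21 [0.5638 0.5861] [0.0145]
0.186 19 [0.5632 0.5852] [0.0172]
0.192 22 [0.5644 0.5847] [0.0158]
0.198 15 [0.5652 0.5832] [0.0147]
0.204 27 [0.5663 0.5838] [0.0149]
0.24 4 [0.5548 0.5628] [0.022]
0.246 40 [0.5559 0.5946] [0.0266]
0.252 46 [0.5536 0.5934] [0.025]
0.258 40 [0.5558 0.5912] [0.0255]
0.264 39 [0.5557 0.5905] [0.0261]
0.27 38 [0.5548 0.5931] [0.0243]
0.276 43 [0.5499 0.5919] [0.0257]
0.282 28 [0.5483 0.5924] [0.0213]
0.288 40 [0.5469 0.5906] [0.0241]
0.294 32 [0.5544 0.5908] [0.0272]
0.3 30 [0.5554 0.5936] [0.0271]
0.306 23 [0.5543 0.591 ] [0.0247]
```

View pics/s2.png

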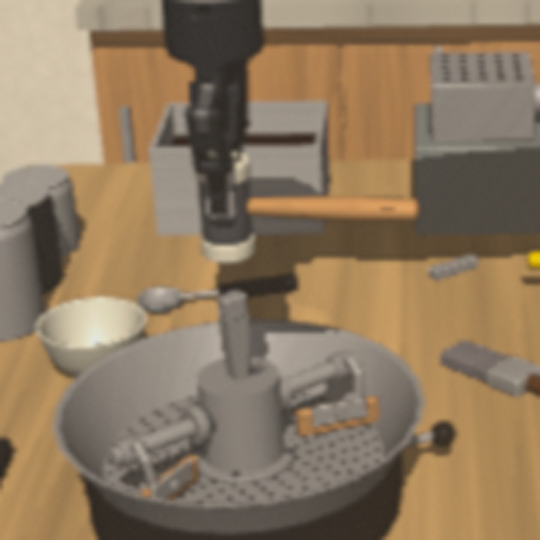

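The side picture shows the mallet level in the jaws, white face at (229,248) directly above the cotter head at (235,298). Approach to a few mm above.

Emit:
servo_tool --motion '[[20,[0.0015,0.01,0],0],[20,[0.0015,0.02,0],0],[20,[0.0015,0.03,0],0],[20,[0.0015,0.038,0],0],[20,[0.0015,0.041,0],0],[20,[0.0015,0.041,0],0],[20,[0.0015,0.041,0],0]]'

```text
clock: 18.82
tool_pos: [0.5753, 0.0126, 0.2623]
tcp_rot: [0.517, -0.517, -0.482, 0.482]
force: [-0.0, 0.3, -4.3]
finger_gap: 0.0422
```

Emit:
servo_tool --motion '[[20,[0,0.004,0],0],[20,[0,0.008,0],0]]'

```text
clock: 18.98
tool_pos: [0.5761, 0.0125, 0.2571]
tcp_rot: [-0.517, 0.518, 0.483, -0.482]
force: [-0.1, -0.2, -4.0]
finger_gap: 0.0419
```

Emit:
servo_tool --motion '[[20,[0,0.004,0],0]]'

```text
clock: 19.07
tool_pos: [0.5758, 0.0126, 0.2538]
tcp_rot: [-0.517, 0.517, 0.482, -0.482]
force: [-0.8, 0.1, -0.9]
finger_gap: 0.0426
```

Emit:
servo_tool --motion '[[20,[0,0.003,0],0]]'

```text
clock: 19.15
tool_pos: [0.576, 0.0126, 0.252]
tcp_rot: [-0.517, 0.518, 0.483, -0.482]
force: [0.0, 0.2, 0.7]
finger_gap: 0.0424
```

Emit:
servo_tool --motion '[[20,[0,-0.004,0],0],[20,[0,-0.008,0],0],[20,[0,-0.008,0],0],[20,[0,-0.004,0],0],[20,[0,0,0],0],[20,[0,0.004,0],0]]'

```text
clock: 19.65
tool_pos: [0.5759, 0.0125, 0.2487]
tcp_rot: [-0.517, 0.518, 0.482, -0.482]
force: [0.6, -0.2, 1.2]
finger_gap: 0.0426
```

Emit:
servo_tool --motion '[[20,[0,-0.004,0],0],[20,[0,-0.008,0],0],[20,[0,-0.008,0],0],[20,[0,-0.004,0],0],[20,[0,0,0],0],[20,[0,0.004,0],0]]'

```text
clock: 20.15
tool_pos: [0.5758, 0.0125, 0.2456]
tcp_rot: [-0.517, 0.518, 0.482, -0.482]
force: [-0.4, 0.8, 1.8]
finger_gap: 0.0424
```

Emit:
servo_tool --motion '[[20,[0,-0.004,0],0],[20,[0,-0.008,0],0],[20,[0,-0.008,0],0],[20,[0,-0.004,0],0],[20,[0,0,0],0],[20,[0,0.004,0],0]]'

```text
clock: 20.65
tool_pos: [0.5758, 0.0125, 0.2426]
tcp_rot: [-0.517, 0.518, 0.482, -0.482]
force: [-1.4, -0.5, 1.2]
finger_gap: 0.0421
```

Emit:
servo_tool --motion '[[20,[0,-0.004,0],0],[20,[0,-0.008,0],0],[20,[0,-0.008,0],0],[20,[0,-0.004,0],0],[20,[0,0,0],0],[20,[0,0.004,0],0]]'

```text
clock: 21.15
tool_pos: [0.5758, 0.0124, 0.2396]
tcp_rot: [-0.517, 0.518, 0.482, -0.482]
force: [-0.6, -0.6, 1.2]
finger_gap: 0.0423
```

Emit:
servo_tool --motion '[[20,[0,-0.004,0],0],[20,[0,-0.008,0],0],[20,[0,-0.008,0],0],[20,[0,-0.004,0],0],[20,[0,0,0],0],[20,[0,0.004,0],0]]'

```text
clock: 21.65
tool_pos: [0.5758, 0.0124, 0.2366]
tcp_rot: [-0.517, 0.518, 0.482, -0.482]
force: [-1.3, -0.8, 1.7]
finger_gap: 0.0425
```

Emit:
servo_tool --motion '[[20,[0,-0.004,0],0],[20,[0,-0.008,0],0],[20,[0,-0.008,0],0],[20,[0,-0.004,0],0],[20,[0,0,0],0],[20,[0,0.002,0],0]]'

```text
clock: 22.15
tool_pos: [0.5756, 0.0125, 0.2347]
tcp_rot: [-0.517, 0.517, 0.482, -0.482]
force: [-0.9, 0.2, 0.7]
finger_gap: 0.0421
```

Emit:
servo_tool --motion '[[20,[0,-0.004,0],0],[20,[0,-0.008,0],0],[20,[0,-0.008,0],0],[20,[0,-0.004,0],0],[20,[0,0,0],0],[20,[0,0.002,0],0]]'

```text
clock: 22.65
tool_pos: [0.5755, 0.0125, 0.2332]
tcp_rot: [-0.517, 0.517, 0.482, -0.482]
force: [-0.8, -0.5, -0.1]
finger_gap: 0.0422
```

Emit:
servo_tool --motion '[[20,[0,-0.004,0],0],[20,[0,-0.008,0],0],[20,[0,-0.008,0],0],[20,[0,-0.004,0],0],[20,[0,0,0],0],[20,[0,0.002,0],0]]'

```text
clock: 23.15
tool_pos: [0.5756, 0.0125, 0.2317]
tcp_rot: [-0.517, 0.517, 0.482, -0.482]
force: [-0.7, 0.8, 1.2]
finger_gap: 0.0421
```

Emit:
servo_tool --motion '[[20,[0,-0.004,0],0],[20,[0,-0.008,0],0],[20,[0,-0.008,0],0],[20,[0,-0.004,0],0],[20,[0,0,0],0],[20,[0,0.002,0],0]]'

```text
clock: 23.65
tool_pos: [0.5756, 0.0125, 0.2302]
tcp_rot: [-0.517, 0.517, 0.482, -0.482]
force: [-0.1, -0.2, 0.8]
finger_gap: 0.042
```

Emit:
servo_tool --motion '[[20,[0,-0.004,0],0],[20,[0,-0.008,0],0],[20,[0,-0.008,0],0],[20,[0,-0.004,0],0],[20,[0,0,0],0],[20,[0,0.002,0],0]]'

```text
clock: 24.15
tool_pos: [0.5758, 0.0125, 0.2291]
tcp_rot: [-0.517, 0.517, 0.482, -0.482]
force: [-0.9, 0.1, 5.0]
finger_gap: 0.0423
```

Emit:
servo_tool --motion '[[20,[0,-0.004,0],0],[20,[0,-0.008,0],0],[20,[0,-0.008,0],0],[20,[0,-0.004,0],0],[20,[0,0,0],0],[20,[0,0.0005,0],0]]'

```text
clock: 24.65
tool_pos: [0.5758, 0.0125, 0.2287]
tcp_rot: [-0.517, 0.517, 0.482, -0.482]
force: [-0.5, 1.0, -0.3]
finger_gap: 0.0421
```

Emit:
servo_tool --motion '[[20,[0,-0.004,0],0],[20,[0,-0.008,0],0],[20,[0,-0.008,0],0],[20,[0,-0.004,0],0],[20,[0,0,0],0],[20,[0,0.001,0],0]]'

```text
clock: 25.15
tool_pos: [0.576, 0.0125, 0.2283]
tcp_rot: [-0.517, 0.518, 0.482, -0.482]
force: [-1.2, 0.7, 4.7]
finger_gap: 0.0422
```

Emit:
servo_tool --motion '[[20,[0,-0.004,0],0],[20,[0,-0.008,0],0],[20,[0,-0.008,0],0],[20,[0,-0.004,0],0],[20,[0,0,0],0],[20,[0,0.001,0],0]]'

```text
clock: 25.65
tool_pos: [0.5763, 0.0125, 0.2281]
tcp_rot: [-0.517, 0.518, 0.483, -0.482]
force: [-1.4, 0.2, 5.9]
finger_gap: 0.0421
```

Emit:
servo_tool --motion '[[20,[0,-0.004,0],0],[20,[0,-0.008,0],0],[20,[0,-0.008,0],0],[20,[0,-0.004,0],0],[20,[0,0,0],0],[20,[0,0.001,0],0]]'

```text
clock: 26.15
tool_pos: [0.5766, 0.0125, 0.2279]
tcp_rot: [-0.516, 0.518, 0.483, -0.481]
force: [-2.2, -0.0, 7.9]
finger_gap: 0.0421
```

Emit:
servo_tool --motion '[[20,[0,-0.004,0],0],[20,[0,-0.008,0],0],[20,[0,-0.008,0],0],[20,[0,-0.004,0],0],[20,[0,-0.0005,0],0],[20,[0,0.0005,0],0],[20,[0,0.0005,0],0]]'

```text
clock: 26.73
tool_pos: [0.5765, 0.0125, 0.2278]
tcp_rot: [-0.516, 0.518, 0.483, -0.481]
force: [-1.1, -0.1, 4.7]
finger_gap: 0.0425
```

Emit:
servo_tool --motion '[[20,[0,-0.004,0],0],[20,[0,-0.008,0],0],[20,[0,-0.008,0],0],[20,[0,-0.004,0],0],[20,[0,0,0],0],[20,[0,0.001,0],0]]'

```text
clock: 27.23
tool_pos: [0.577, 0.0124, 0.2276]
tcp_rot: [-0.516, 0.518, 0.483, -0.481]
force: [-2.9, 0.6, 11.3]
finger_gap: 0.0422
```

Emit:
servo_tool --motion '[[20,[0,-0.01,0],0],[20,[0,-0.03,0],0],[20,[0,-0.06,0],0],[20,[0,-0.09,0],0],[20,[-0.03,-0.09,0],0],[20,[-0.08,-0.09,0],0],[20,[-0.13,-0.09,0.01],0],[20,[-0.18,-0.09,0.02],0],[20,[-0.22,-0.09,0.03],0],[20,[-0.22,-0.09,0.03],0]]'

```text
clock: 28.07
tool_pos: [0.5395, -0.1554, 0.2916]
tcp_rot: [-0.519, 0.519, 0.479, -0.482]
force: [0.5, 1.0, -4.8]
finger_gap: 0.0421
```

Run:
```python
from h import *
plan([.4987,-.3677,.20],86)
t=vision.get_image("top"); c=cloud(t)
k=c[(c[...,2]>.14)&(c[...,2]<.215)&(np.hypot(c[...,0]-.576,c[...,1]-.012)<.03)]
print(len(k),np.median(k,0).round(4),np.percentile(k[:,2],[10,50,90]).round(4), cv2.minAreaRect((k[:,:2]*1000).astype(np.float32)))
h=c[(abs(c[...,2]-.125)<.004)&(np.hypot(c[...,0]-.576,c[...,1]-.012)<.03)]; print("hub z",np.median(h[:,2]))
```

```text
tcp [ 0.5395 -0.1554  0.2916] xyaw 85.63 tilt 0.24 j6 -0.32 clk 28.07 F [ 0.53  0.97 -4.77] gap 0.0421
  shift [-0.286   0.1232  0.0324] turn -0.0128 (deg 0.4; other way 6.2704) rows 6.0
92 [0.5748 0.0111 0.1731] [0.151  0.1731 0.1779] ((577.938232421875, 11.591032028198242), (22.328445434570312, 14.641741752624512), 39.55959701538086)
hub z 0.1255271428404786
```

Emit:
servo_tool --motion '[[20,[-0.05,0,0.005],-0.012],[20,[-0.1,0,0.01],-0.012],[20,[-0.15,0,0.016],-0.012],[20,[-0.2,0.02,0.02],-0.012],[20,[-0.25,0.05,0.028],-0.012],[20,[-0.286,0.08,0.032],-0.012],[20,[-0.286,0.12,0.032],-0.012],[20,[-0.286,0.12,0.032],-0.012],[20,[-0.286,0.12,0.032],-0.012],[20,[-0.286,0.12,0.032],-0.012]]'

```text
clock: 28.95
tool_pos: [0.5032, -0.3618, 0.2032]
tcp_rot: [-0.515, 0.515, 0.484, -0.484]
force: [0.9, 0.2, -3.8]
finger_gap: 0.0422
```

Run:
```python
from h import *
plan([.4987,-.3677,.060],86)
```

```text
tcp [ 0.5032 -0.3618  0.2032] xyaw 86.4 tilt 0.03 j6 -0.67 clk 28.95 F [ 0.93  0.21 -3.79] gap 0.0422
  shift [-0.0083  0.1909  0.0056] turn 0.0139 (deg -0.4; other way -6.2693) rows 4.0
```

Emit:
servo_tool --motion '[[20,[-0.004,0.04,0.003],0],[20,[-0.004,0.08,0.003],0],[20,[-0.004,0.12,0.003],0],[20,[-0.004,0.15,0.003],0],[20,[-0.004,0.18,0.003],0],[20,[-0.004,0.19,0.003],0],[20,[-0.004,0.19,0.003],0],[20,[-0.004,0.19,0.003],0]]'

```text
clock: 29.62
tool_pos: [0.5015, -0.3659, 0.062]
tcp_rot: [-0.515, 0.516, 0.484, -0.484]
force: [0.4, -0.2, -3.9]
finger_gap: 0.0424
```

Emit:
servo_tool --motion '[[20,[0,0.003,0],0],[20,[0,0.005,0],0],[20,[0,0.005,0],0]]'

```text
clock: 29.87
tool_pos: [0.5009, -0.3663, 0.0578]
tcp_rot: [-0.515, 0.517, 0.484, -0.484]
force: [0.8, 0.9, -4.4]
finger_gap: 0.0422
```

Emit:
servo_tool --motion '[[20,[0,0.002,0],0],[20,[0,0.004,0],0],[20,[0,0.004,0],0]]'

```text
clock: 30.12
tool_pos: [0.5007, -0.3662, 0.0541]
tcp_rot: [-0.515, 0.516, 0.484, -0.483]
force: [0.1, 0.4, -0.8]
finger_gap: 0.0422
```

Emit:
servo_tool --motion '[[20,[0,0.001,0],0],[20,[0,0.002,0],0],[20,[0,0.002,0],0]]'

```text
clock: 30.37
tool_pos: [0.5011, -0.3663, 0.054]
tcp_rot: [-0.515, 0.517, 0.484, -0.483]
force: [-1.3, 1.7, 7.8]
finger_gap: 0.0425
```

Emit:
servo_tool --motion '[[60,[0,-0.001,0],0],[65,[0,-0.001,0],0],[75,[0,-0.001,0],0],[100,[0,-0.001,0],0],[100,[0,-0.001,0],0],[100,[0,-0.001,0],0],[100,[0,-0.001,0],0]]'

```text
clock: 30.95
tool_pos: [0.4999, -0.3656, 0.0524]
tcp_rot: [0.516, -0.516, -0.484, 0.484]
force: [0.2, 0.6, 0.3]
finger_gap: 0.0855
```

Emit:
servo_tool --motion '[[100,[0,-0.02,0],0],[100,[0,-0.06,0],0],[100,[0,-0.1,0],0],[100,[0,-0.15,0],0],[100,[0,-0.2,0],0],[100,[0,-0.25,0],0],[100,[0,-0.25,0],0],[100,[0,-0.25,0],0]]'

```text
clock: 31.62
tool_pos: [0.5017, -0.3671, 0.2439]
tcp_rot: [-0.513, 0.518, 0.484, -0.483]
force: [0.0, -0.3, -0.5]
finger_gap: 0.0855
```

Run:
```python
from h import *
s=manip.state(); plan([.60,-.05,.26],None,s); p=vision.get_image("wrist"); cv2.imwrite("pics/end.png",p["pixels"]); w=wcloud(p,s)
k=(abs(w[...,2]-.08)<.006)&(np.hypot(w[...,0]-.501,w[...,1]+.366)<.035); print("mallet top",k.sum(),np.median(w[k],0).round(4))
```

```text
tcp [ 0.5017 -0.3671  0.2439] xyaw 86.32 tilt 0.43 j6 -0.67 clk 31.62 F [ 0.03 -0.25 -0.53] gap 0.0855
  shift [ 0.4303 -0.0229 -0.1038] turn -0.0 (deg 0.0; other way -0.0000) rows 8.0
mallet top 2189 [ 0.5004 -0.3662  0.0802]
```

View pics/end.png

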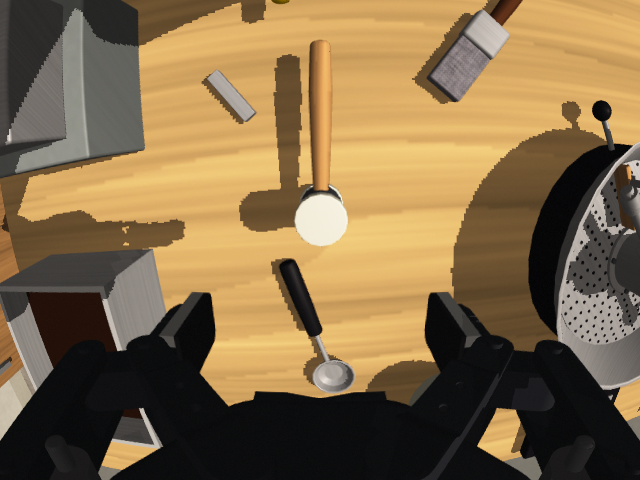

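Run:
```python
from h import *
s=manip.state(); print(s["clock"],np.round(s["force"],2),s["tool_pos"]); print(sign_off())
```

```text
31.6667 [-0.61  0.49 -1.06] [ 0.50047708 -0.36605152  0.24121145]
the job is handed in; nothing more can be done
None
```

I started the cotter by hand about 22.8 mm deep in the hub slot and let go of it. I then tapped it down with the mallet in light strokes of 0.4–3 mm, lifting clear between blows. The job was handed in at 31.7 s of the 64 s limit.

**Driving force:** About 4–6 N moved the cotter until it stopped. The last taps were stopped at about 10–15.5 N. The final one, at 15.5 N, was a little above the advised 11–12 N but well under the 35 N that cracks the hub.

**Arm tight:** The cotter went down about 26–27 mm by both the tool position and the top camera, ending about 50 mm deep. At 6.5 mm of drive per 1 mm of draw, that is a full 4 mm draw. I could not read the draw or hub-spread joints directly, so tightness is inferred from this travel and the felt stop.

**Cotter position:** At hand-in it stood in line with the slot, at 39.6° against the slot's 40.1°. The top camera put its head within about 2 mm of the slot's middle.

**Mallet:** It is back upright on the bench at (0.500, -0.366), about 0.39 m from the hub. The gripper is open and clear above it.

**Disagreement along the way:** After the grasp, the wrist camera showed the cotter sitting about 2 mm off the tool centre. I corrected for this before inserting it, and it went in without force.

The last wrist picture shows the spoon, key bar and brush where they were. I did not check the other bystanders again.

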